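# Check a cart axle bush with a go / no-go plug gauge

### The job

Check the bronze bush in the axle block for wear: take the plug gauge from its wooden rest, slide the long thinner go end into the bore until the handle's shoulder is fully home against the bush, and draw it out again. Then offer the short thicker no-go end squarely to the bore, centred in its mouth, lean on it with a steady light push of about 10 N for a second to confirm that it is refused, and lay the gauge back in the two notches of its rest (either way round). The gauge is never forced (well under 20 N at all times, sideways pressure included) nor dropped, and the other hardware on the bench stays where it lies.

Things in the scene. Friction and masses are not known exactly. Their poses are not given: they have to be found in the camera images.
- axle_block: Dark cast pillow block on a timber bearer 210 x 80 x 25 mm, fixed, rigid. Origin: centre of the timber's underside on the bench; x along timber and foot, y along the bore, z up. Boss 62 mm across, 30 mm long, top with oil cup 129 mm above the bench; foot bolt heads reach 53 mm. In it a bronze flanged bush 40 mm long, flanges 49 mm across, end faces at y = +20 and -20 mm.
- mouth_a (a point): nominal bore centre at the block's +y bush face, 85 mm above the bench. The bore is a 25 mm through hole along the block's y, usable from both sides, mouths chamfered 2.5 mm at 45 degrees. The casting is rough (shifted core): the real bore is parallel to y but lies 2.5 to 4 mm off this point, sideways, up, down or aslant (not measured: find it by feel)
- mouth_b (a point): the same at the -y bush face; the real bore has the same offset here
- gauge: Double-ended plug gauge, 148 mm long, 0.38 to 0.52 kg, centre of mass about 10 mm from the middle towards the go end. Origin: on its axis, mid-handle; y along the axis towards the go end. Handle: grey hexagonal aluminium bar 32 mm across flats, 37 mm across points, 80 mm long (y = -40 to 40); in its rest two flats stand upright, facing +x and -x.
- go_tip (a point): centre of the go end's end face (gauge y = 86 mm). Go end: bare steel, 24 mm diameter, 46 mm long (y = 40 to 86), the last 3 mm chamfered at 45 degrees to 18 mm
- go_shoulder (a point): centre of the shoulder where the hexagonal handle meets the go end (gauge y = 40 mm); fully home, the shoulder touches the bush face and the go end stands 6 mm out of the far side
- nogo_tip (a point): centre of the no-go end's end face (gauge y = -62 mm). No-go end: bare steel, 27 mm diameter, 22 mm long (y = -40 to -62), the last 3 mm chamfered at 45 degrees to 21 mm: centred, it enters the bush mouth by about 4.5 mm and stops there
- gauge_rest: Wooden rest, fixed: board 75 x 120 x 12 mm with two V-notched cheeks (120 degrees, 52 mm wide, 8 mm thick, at y = +29 and -29 mm) that carry the handle by its lower point. Origin: centre of the board's underside; y along the lying gauge, z up. The lying gauge's axis is 42 mm above the bench, mid-handle within 3 mm of the origin along y; cheek tops at 37 mm; 50 mm free between the cheeks.
- axle_bolt: bystander: loose galvanised hex bolt 22 x 125 mm with washers and nut, lying on the bench; origin on its axis under its head, x along the shank
- spacer: bystander: loose dark steel spacer, 44 mm diameter, 30 mm high, standing on the bench; origin under its centre
- axle_nut: bystander: loose galvanised hex nut, 36 mm across flats, on a 50 mm washer, 22 mm high, flat on the bench; origin under its centre
Things that resemble listed ones, but are neither listed nor needed, are in the scene too. What is shaped like the gauge but pink, red or yellow is not meant.

How it is judged (in metres and radians):
On the way, in this order (a step that is already met when the one before it is completed fails the run):
1. go end fully in the bore: shoulder within 2 mm of the bush face (angle between the y axis of gauge and the y axis of axle_block, either way round below 0.08 rad and y of go_shoulder in the frame of axle_block between -0.022 and 0.022 m and x of go_shoulder in the frame of axle_block between -0.006 and 0.006 m and z of go_shoulder in the frame of axle_block between 0.079 and 0.091 m), for 0.2 s.
2. no-go end centred in the mouth of the bore, its chamfer at least 2.5 mm in, pressed with more than 6 N and refused (angle between the y axis of gauge and the y axis of axle_block, either way round below 0.08 rad and x of nogo_tip in the frame of axle_block between -0.006 and 0.006 m and z of nogo_tip in the frame of axle_block between 0.079 and 0.091 m and (y of nogo_tip in the frame of axle_block between 0.013 and 0.0175 m or y of nogo_tip in the frame of axle_block between -0.0175 and -0.013 m) and contact force between gauge and axle_block above 6 N), for 0.5 s.
At the end, for the whole second after the job is handed in: The gauge lies at rest in both notches of its rest, released, either way round: its middle within 10 mm of the rest's middle along the notches, within 4 mm sideways and in height (axis 42 mm up), parallel to the rest within 0.08 rad (x of gauge in the frame of gauge_rest between -0.004 and 0.004 m and y of gauge in the frame of gauge_rest between -0.01 and 0.01 m and z of gauge in the frame of gauge_rest between 0.038 and 0.046 m and angle between the y axis of gauge and the y axis of gauge_rest, either way round below 0.08 rad and linear speed of gauge below 0.02 m/s); the robot touches nothing.
It fails at once if gauge forced: more than 20 N between gauge and axle block or bush (contact force between gauge and axle_block above 20 N).
It fails at once if gauge knocked hard or dropped onto its rest (over 40 N) (contact force between gauge and gauge_rest above 40 N).
It fails at once if other hardware disturbed (moved more than 15 mm) (distance of any of axle_bolt, spacer, axle_nut from where it was at the start of the episode above 0.015 m).
It also fails if it takes over 72 s, if anything falls off the work surface, if the arm or the gripper's body presses on something with over 40 N, if the wrist force passes 120 N, or if a joint passes its speed limit or range.

### The arm

A 6-joint arm with a two-finger parallel gripper is mounted at the origin on the work surface. World frame = base frame: x ahead of the robot, y to its left, z up, the work surface at z = 0. Lengths are in mm, angles in rad, forces in N, time in s.
With the tool pointing down it reaches from about 400 to 925 mm from the base axis. Payload 12.5 kg.
Tool frame: the origin (TCP) lies midway between the tips of the shut fingers; the grasp point (between the pads) lies 19 mm behind it (env.pinch_z is the z of the grasp point in the tool frame, in mm); z points along the fingers, y is the line along which they close (so a half turn about z gives the same grasp; the last joint's range is limited). The gripper opens to 95 mm and grips with 3 to 60 N. Pads are 20 mm wide; open, the fingers measure 119 mm over their backs; the gripper's body (75 mm by 180 mm) begins 59 mm behind the grasp point.
Start: joints at [1.162, 0.491, 1.559, -0, 1.092, -0.106], TCP at [186.354, 596.589, 214.661] pointing down, gripper open.
Joint ranges: [-3.1, 3.1], [-0.84, 2.19], [0.05, 2.79], [-1.13, 4.28], [0.06, 2.93], [-2.69, 2.69]. Speed limits (rad/s): [2.22, 2.22, 2.79, 3.14, 3.14, 3.14].

### API

Orientations are given as [roll, pitch, yaw] about the fixed x, y, z axes, in that order (R = Rz(yaw) Ry(pitch) Rx(roll)).
In Python, from cell import env, eyes gives the robot as it stands.
- The arm moves only by the shell command python3 -m inch 'ROWS'. ROWS is JSON, a list of rows, each a list of 3 entries, a list of its own where there are three numbers: the shift along the tool's x, y, z in units of 60 mm (1.0 is 60 mm), then the turn about the tool's z in units of 5 degrees (1.0 is 5 degrees), then the closure, from -1 (fully open) to 1 (shut). In form: [[[tx, ty, tz], turn, claw], ...]. A call has exactly 10 rows; each row shifts and turns the commanded pose from where the row before left it, along the tool's axes as they then stand; what a row does not reach is not made up. A row lasts 1/8 s, in which the tool goes at most 62.5 mm and 10.7 degrees, less where a joint would pass 70% of its speed; a pose out of reach is approached as far as the arm can. A call is refused whole if a number of a shift passes 1 or a number of a turn 1, either way. A call with a gripper value outside its range is refused whole. The fingers move at their own pace and stop on an object; the grip force is fixed at half the most. Time passes only in rows, so rows that do not move let the fingers close, or fill a call up. It gives the time, the measured TCP pose, the force, the opening and the grip force at its end, in the units of the state.
- env.state(): the state, without advancing time (a new reading comes with each control period).
- eyes.read_camera(name): name is "scene" or "top" or "wrist"; returns a dict with "pixels" (420x560x3 uint8, red, green, blue), "fx", "fy", "cx", "cy" (pixels), "distortion" ([k1, k2, p1, p2, k3] as OpenCV has them; the pictures are not rectified), "extrinsics" (4x4, takes a point from world to camera coordinates). Camera axes: x right, y down, z forward; pixel columns grow to the right and rows downward; lengths in mm; the calibration is good to about 2 mm. A picture is of the moment at which its call begins. There is no depth.
- env.job_done(): hands the job in; it is judged then, once.
Trained networks look in a picture, given as the dict that the camera call returned (one of the last four; its "shot" number tells which), for a name from the list of things; names that differ only in an ending like _2 or _b are one class to them, and where a whole thing is asked for, a point or a joint stands for the part that bears it (a point fixed in the world has none). Each returns a list of dicts, best first, with "score" (0 to 1); they miss things now and then, are a little off and sometimes report something else, mostly with a low value. They report only what shows in the picture. A call takes as long as a camera call. They do not tell look-alikes from the thing itself.
- eyes.boxes_of(name, picture): "centre" ([row, column] in pixels, amid what is visible of it).
- eyes.cut_out(name, picture): "mask" (420x560 bool, what is visible of it) and "centre" ([row, column] in pixels, amid what is visible of it).
- eyes.spot_point(name, picture): "centre" ([row, column] in pixels: a listed point, or the origin of a listed thing).
The state is a dict: "t": time; "joints": joint angles; "qvel": joint speeds; "tau": joint torques, N m; "eef_pos": TCP position; "tcp_rot": TCP orientation; "ft_force": force on the tool from outside, world axes, zero at the start; "moment": the same for the moment, N m; "opening": opening from 0.0 (shut) to 1.0 (fully open); "grip_force": force on a finger pad.
Only numpy, scipy, OpenCV 4.12 (cv2) and the standard library are available. Lean on these libraries where they do the work, as an engineer would, in place of code of your own. Each camera call takes 0.05 s, during which the arm holds its last target. There are 200 camera calls.

## Working session

There is one attempt and no reset: what is moved stays moved. The work goes in short steps, Python scripts to look and compute and a shell command to move; the robot and the scene stay as the last step left them, time stands still between calls to the robot, and variables do not carry over. Pictures are saved under pics/ and viewed, at most 10 in all, crops included, and the job is handed in when it is done.

```bash
ls; mkdir -p pics; cat > h.py <<'E'
import numpy as np, cv2, sys
from scipy.spatial.transform import Rotation as R
from cell import env, eyes
def cam(n): return eyes.read_camera(n)
def K(p): return np.array([[p["fx"],0,p["cx"]],[0,p["fy"],p["cy"]],[0,0,1.]])
def ray(p,rc):
    E=np.array(p["extrinsics"]); d=cv2.undistortPoints(np.array([[[rc[1],rc[0]]]],float),K(p),np.array(p["distortion"],float))[0,0]
    Rm=E[:3,:3]; c=-Rm.T@E[:3,3]; v=Rm.T@np.array([d[0],d[1],1]); return c,v/np.linalg.norm(v)
def tri(rs):
    A=sum(np.eye(3)-np.outer(v,v) for c,v in rs); b=sum((np.eye(3)-np.outer(v,v))@c for c,v in rs)
    x=np.linalg.solve(A,b); return x,[float(np.linalg.norm((np.eye(3)-np.outer(v,v))@(x-c))) for c,v in rs]
def onz(r,z): c,v=r; return c+v*(z-c[2])/v[2]
def proj(p,X):
    E=np.array(p["extrinsics"]); q,_=cv2.projectPoints(np.array(X,float).reshape(-1,3),cv2.Rodrigues(E[:3,:3])[0],E[:3,3],K(p),np.array(p["distortion"],float)); return q[:,0,::-1]
E
python3 - <<'E'
from h import *
np.set_printoptions(precision=1,suppress=True)
ims=[]
for n in ("scene","top"):
    p=cam(n); cv2.imwrite(f"pics/{n}0.png",p["pixels"][:,:,::-1])
    for k in ("axle_block","mouth_a","mouth_b","gauge","go_tip","nogo_tip","gauge_rest","axle_bolt","spacer","axle_nut"):
        print(n,k,[(np.round(d["centre"],1).tolist(),round(d["score"],2),onz(ray(p,d["centre"]),{"gauge":42,"go_tip":42,"nogo_tip":42,"mouth_a":85,"mouth_b":85}.get(k,0)).round(0).tolist()) for d in eyes.spot_point(k,p)[:4]])
s=env.state();print(s["t"],s["eef_pos"],s["tcp_rot"],s["ft_force"],env.pinch_z)
E
```

```text
pics
scene axle_block [([233.1, 359.6], 0.92, [568.0, 152.0, 0.0]), ([300.2, 375.2], 0.17, [740.0, 133.0, 0.0])]
scene mouth_a [([204.2, 356.9], 0.88, [557.0, 137.0, 85.0]), ([205.7, 374.2], 0.8, [568.0, 171.0, 85.0]), ([234.8, 239.2], 0.31, [598.0, -115.0, 85.0])]
scene mouth_b [([204.2, 356.9], 0.88, [557.0, 137.0, 85.0]), ([205.7, 374.2], 0.8, [568.0, 171.0, 85.0]), ([234.8, 239.2], 0.31, [598.0, -115.0, 85.0])]
scene gauge [([235.3, 219.8], 0.87, [558.0, -152.0, 42.0]), ([219.0, 142.1], 0.81, [486.0, -313.0, 42.0]), ([314.5, 203.4], 0.71, [738.0, -201.0, 42.0])]
scene go_tip [([235.3, 261.9], 0.88, [572.0, -66.0, 42.0]), ([349.1, 225.0], 0.85, [812.0, -170.0, 42.0]), ([242.7, 114.6], 0.79, [542.0, -370.0, 42.0]), ([170.0, 225.9], 0.71, [362.0, -119.0, 42.0])]
scene nogo_tip [([209.4, 205.7], 0.89, [480.0, -175.0, 42.0]), ([291.6, 187.5], 0.88, [684.0, -226.0, 42.0]), ([233.0, 187.4], 0.79, [541.0, -218.0, 42.0]), ([200.7, 161.4], 0.74, [438.0, -271.0, 42.0])]
scene gauge_rest [([245.9, 217.6], 0.79, [551.0, -159.0, 0.0])]
scene axle_bolt [([313.9, 281.7], 0.9, [737.0, -55.0, 0.0]
[... 770 characters left out ...]
0, -171.0, 42.0]), ([225.2, 452.7], 0.69, [527.0, -364.0, 42.0]), ([199.3, 289.8], 0.64, [569.0, -68.0, 42.0])]
top nogo_tip [([149.0, 379.0], 0.71, [665.0, -231.0, 42.0]), ([264.0, 344.8], 0.65, [454.0, -169.0, 42.0]), ([287.1, 398.4], 0.62, [414.0, -264.0, 42.0])]
top gauge_rest [([211.7, 335.2], 0.62, [551.0, -157.0, 0.0]), ([211.2, 336.5], 0.18, [552.0, -160.0, 0.0])]
top axle_bolt [([105.8, 286.5], 0.97, [758.0, -61.0, 0.0])]
top spacer [([311.5, 254.1], 0.79, [361.0, -6.0, 0.0]), ([199.7, 174.7], 0.19, [569.0, 151.0, 0.0])]
top axle_nut [([116.4, 188.2], 0.76, [733.0, 131.0, 0.0]), ([312.8, 252.7], 0.71, [358.0, -3.0, -0.0])]
1.1 [186.3 596.6 214.7] [3.1 0.  2.8] [-0.3 -0.9  0.1] -18.8
```

View pics/scene0.png

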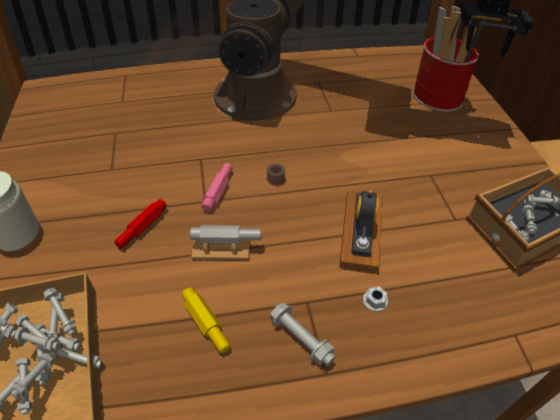

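View pics/top0.png

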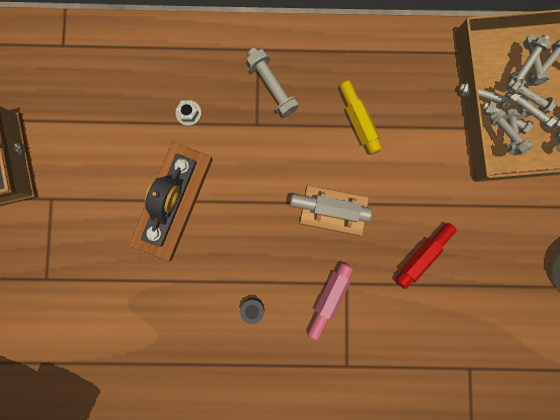

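The scene shows the grey gauge in its rest at scene (235,226) / top (208,330), with the thin go end on the left in the top view (199,293) pointing to +y. Look-alikes: pink (scene 187,217), red (222,142) and yellow (320,205) plugs; these are not wanted. The block is at top (200,172), and the bolt, nut and spacer are well clear of the route.

```bash
cat >> h.py <<'E'
def rel(X,ang=None):
    "world target TCP X and angle(deg) of tool y -> tool shift units, turn units"
    s=env.state(); Rm=R.from_euler("xyz",s["tcp_rot"]).as_matrix()
    d=Rm.T@(np.array(X)-s["eef_pos"])/60
    a=np.degrees(np.arctan2(Rm[1,1],Rm[0,1])); t=None if ang is None else -((ang-a+180)%360-180)/5
    print("tcp",np.round(s["eef_pos"],2),"rot",np.round(s["tcp_rot"],4),"toolY deg",round(a,2),"shift",np.round(d,3),"turn",t, "F",np.round(s["ft_force"],2),"M",np.round(s["moment"],2),"t",s["t"])
E
python3 - <<'E'
from h import *
np.set_printoptions(precision=2,suppress=True)
p=cam("wrist");E=np.array(p["extrinsics"]);s=env.state();Rm=R.from_euler("xyz",s["tcp_rot"]).as_matrix()
print("cam in tool",Rm.T@(-E[:3,:3].T@E[:3,3]-s["eef_pos"]),"fwd",Rm.T@E[2,:3],p["fx"])
rel([540,120,330],-23)
E
```

```text
cam in tool [  84.98    0.06 -169.2 ] fwd [-0.3  -0.    0.95] 315.7009231896948
tcp [186.37 596.57 214.65] rot [ 3.14 -0.    2.84] toolY deg 72.65 shift [-7.99 -5.82 -1.92] turn 19.129763628328913 F [0.37 0.34 0.17] M [ 0.04  0.04 -0.05] t 1.15
```

```bash
python3 - <<'E'
from h import *
a=np.radians(72.65); d=np.array([354,-477,115])/20
for i in range(20):
    b=a-np.radians(5*i); y=np.array([np.cos(b),np.sin(b)]); x=np.array([-y[1],y[0]])
    if i%4==2: print(i,(x@d[:2]/60).round(2),(y@d[:2]/60).round(2),-d[2]/60)
E
```

```text
2 -0.44 -0.22 -0.09583333333333334
6 -0.49 -0.05 -0.09583333333333334
10 -0.48 0.12 -0.09583333333333334
14 -0.41 0.28 -0.09583333333333334
18 -0.29 0.4 -0.09583333333333334
```

```bash
python3 -m inch '[[[-0.42,-0.26,-0.1],1,-1],[[-0.43,-0.25,-0.1],1,-1],[[-0.44,-0.22,-0.1],1,-1],[[-0.46,-0.18,-0.1],1,-1],[[-0.47,-0.14,-0.1],1,-1],[[-0.48,-0.1,-0.1],1,-1],[[-0.49,-0.05,-0.1],1,-1],[[-0.49,0,-0.1],1,-1],[[-0.49,0.04,-0.1],1,-1],[[-0.49,0.08,-0.1],1,-1]]'
python3 -m inch '[[[-0.48,0.12,-0.1],1,-1],[[-0.47,0.16,-0.1],1,-1],[[-0.45,0.2,-0.1],1,-1],[[-0.43,0.24,-0.1],1,-1],[[-0.41,0.28,-0.1],1,-1],[[-0.38,0.31,-0.1],1,-1],[[-0.35,0.34,-0.1],1,-1],[[-0.32,0.37,-0.1],1,-1],[[-0.29,0.4,-0.1],1,-1],[[-0.26,0.42,0],0,-1]]'
python3 - <<'E'
from h import *
rel([548,-154,200],-14)
p=cam("wrist"); cv2.imwrite("pics/w1.png",p["pixels"][:,:,::-1])
for k in ("axle_block","mouth_a","mouth_b"):
    print(k,[(np.round(d["centre"],1).tolist(),round(d["score"],2),onz(ray(p,d["centre"]),85 if k[0]=="m" else 0).round(1).tolist()) for d in eyes.spot_point(k,p)[:4]])
E
```

```text
t: 2.4
eef_pos: [365.4, 360.1, 275.0]
tcp_rot: [3.141, -0.0, 1.963]
ft_force: [-0.1, -0.6, -0.1]
opening: 0.999
grip_force: 0.0
t: 3.65
eef_pos: [542.0, 122.9, 329.2]
tcp_rot: [3.141, -0.001, 1.179]
ft_force: [-0.4, 0.4, 0.7]
opening: 0.998
grip_force: 0.0
tcp [542.04 122.88 329.17] rot [ 3.1408e+00 -6.0000e-04  1.1794e+00] toolY deg -22.42 shift [-4.229  1.85   2.152] turn -1.6845369954935905 F [-0.39  0.37  0.72] M [-0.1   0.06  0.01] t 3.65
axle_block [([146.5, 284.2], 0.79, [566.2, 152.7, 0.0])]
mouth_a [([132.0, 287.1], 0.86, [577.6, 176.4, 85.0]), ([171.5, 283.2], 0.56, [554.1, 131.5, 85.0]), ([322.6, 343.9], 0.48, [552.6, -120.6, 85.0])]
mouth_b [([132.0, 287.1], 0.86, [577.6, 176.4, 85.0]), ([171.5, 283.2], 0.56, [554.1, 131.5, 85.0]), ([322.6, 343.9], 0.48, [552.6, -120.6, 85.0])]
```

View pics/w1.png

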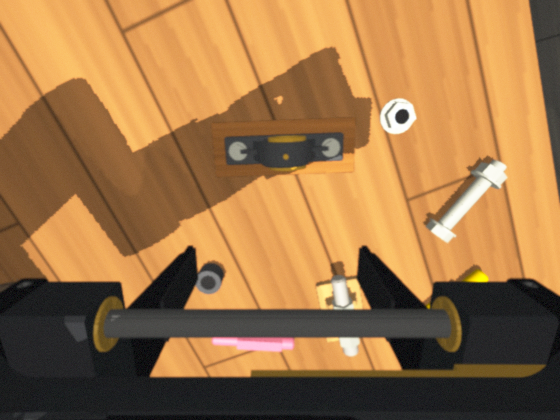

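The wrist view shows the block from above: timber corners near (122,212), (119,353), (173,355), with the boss at (152,286). The grey gauge in its rest is at (315,345), its go end pointing to the block. I'll fit silhouettes of both for accurate poses.

```bash
cat > fit.py <<'E'
from h import *
from scipy.optimize import minimize
def box(x0,x1,y0,y1,z0,z1): return np.array([[x,y,z] for x in (x0,x1) for y in (y0,y1) for z in (z0,z1)],float)
def cyl(r,y0,y1,zc,n=32,ph=0):
    t=np.arange(n)*2*np.pi/n+ph; return np.array([[r*np.cos(a),y,zc+r*np.sin(a)] for y in (y0,y1) for a in t])
M={"axle_block":[box(-105,105,-40,40,0,25),cyl(31,-15,15,85),cyl(24.5,-20,20,85),box(-31,31,-15,15,25,85),box(-4,4,-4,4,85,129)],
 "gauge":[cyl(18.5,-40,40,42,6,np.pi/2),cyl(12,40,83,42),cyl(9,80,86,42),cyl(13.5,-59,-40,42),cyl(10.5,-62,-40,42)],
 "gauge_rest":[box(-37.5,37.5,-60,60,0,12),box(-26,26,25,33,0,37),box(-26,26,-33,-25,0,37)]}
def T(P,q): c,s=np.cos(q[2]),np.sin(q[2]); return np.c_[P[:,0]*c-P[:,1]*s+q[0],P[:,0]*s+P[:,1]*c+q[1],P[:,2]+(q[3] if len(q)>3 else 0)]
def render(p,k,q):
    im=np.zeros((420,560),np.uint8)
    for P in M[k]:
        u=cv2.convexHull(proj(p,T(P,q))[:,::-1].astype(np.float32)); a=np.zeros_like(im)
        cv2.fillConvexPoly(a,np.round(u*16).astype(np.int32),255,cv2.LINE_AA,4); im=np.maximum(im,a)
    return im/255.
def fit(k,views,q0):
    def cost(q): 
        c=0
        for p,m in views:
            r=render(p,k,q); c-=np.minimum(r,m).sum()/np.maximum(r,m).sum()
        return c/len(views)
    sx=np.array([[0]*len(q0)]+[list(np.eye(len(q0))[i]*[6,6,.1,5][i]) for i in range(len(q0))])+q0
    o=minimize(cost,q0,method="Nelder-Mead",options=dict(initial_simplex=sx,xatol=.005,fatol=1e-5,maxiter=400)); return o.x,-o.fun
def best(k,p,X):
    "mask nearest to projected X"
    c=proj(p,X)[0]; L=[d for d in eyes.cut_out(k,p) if np.hypot(*(np.array(d["centre"])-c))<25]
    return L[0]["mask"].astype(float) if L else None
E
python3 - <<'E'
from fit import *
np.set_printoptions(precision=3,suppress=True)
P=[cam(n) for n in ("wrist","top","scene")]
for k,q0,X in (("axle_block",[567,152,np.radians(-22)],[567,152,50]),("gauge",[548,-154,np.radians(-14)],[548,-154,42])):
    V=[(p,best(k,p,X)) for p in P]; V=[v for v in V if v[1] is not None]
    if k=="gauge": V=[v for v in V if v[0] is not P[0]]
    for S in ([V]+[[v] for v in V]):
        q,s=fit(k,S,q0); print(k,len(S),q[:2],np.degrees(q[2]),s)
    if k=="gauge":
        q,s=fit(k,V,list(q)+[0]); print("with z",q[:2],np.degrees(q[2]),"axis z",42+q[3],s)
print(env.state()["t"])
E
```

```text
axle_block 3 [565.213 154.775] -20.57484207331458 0.9383849580480644
axle_block 1 [564.978 154.37 ] -19.953239002801478 0.9433221930029918
axle_block 1 [565.801 154.   ] -20.293197650812925 0.9503649196833647
axle_block 1 [562.443 156.759] -20.895968992961507 0.9336089672685738
gauge 2 [ 553.891 -152.819] -10.80039172335107 0.885374701129829
gauge 1 [ 553.374 -152.645] -10.721644160893327 0.8973695340492258
gauge 1 [ 554.118 -154.096] -11.63649310397532 0.8751760044533221
with z [ 553.737 -152.77 ] -10.397452464634792 axis z 40.313699117403395 0.8901721614514182
4.3
```

```bash
python3 - <<'E'
from h import *
rel([537,-241,180],-10.8)
E
```

```text
tcp [541.26 124.02 328.7 ] rot [ 3.1415e+00 -2.0000e-04  1.1812e+00] toolY deg -22.33 shift [-5.655  2.245  2.478] turn -2.3050118109150217 F [ 0.26 -0.81 -0.23] M [-0.16  0.08 -0.01] t 4.3
```

```bash
python3 -m inch '[[[-0.63,0.25,0.27],0,-1],[[-0.63,0.25,0.27],0,-1],[[-0.63,0.25,0.27],0,-1],[[-0.63,0.25,0.27],0,-1],[[-0.63,0.25,0.28],0,-1],[[-0.63,0.25,0.28],0,-1],[[-0.63,0.25,0.28],0,-1],[[-0.63,0.25,0.28],-0.8,-1],[[-0.63,0.25,0.28],-0.8,-1],[[0,0,0],-0.7,-1]]'
python3 - <<'E'
from fit import *
np.set_printoptions(precision=3,suppress=True)
P=[cam(n) for n in ("wrist","top","scene")]
cv2.imwrite("pics/w2.png",P[0]["pixels"][80:320,140:420,::-1].repeat(2,0).repeat(2,1))
q0=[553.8,-152.8,np.radians(-10.8)];X=[553.8,-152.8,42]
V=[(p,best("gauge",p,X)) for p in P]; V=[v for v in V if v[1] is not None]
for S in ([V]+[[v] for v in V]):
    q,s=fit("gauge",S,q0); print(len(S),q[:2],np.degrees(q[2]),s)
q,s=fit("gauge",V,list(q0)+[0]); print("with z",q[:2],np.degrees(q[2]),"axis z",42+q[3],s)
rel([553.8,-152.8,100],-10.8)
E
```

```text
t: 5.55
eef_pos: [539.2, -244.4, 178.2]
tcp_rot: [-3.14, -0.001, 1.381]
ft_force: [0.7, 0.3, -0.2]
opening: 0.999
grip_force: 0.0
3 [ 553.322 -152.811] -10.349706815377845 0.9093495652859822
1 [ 553.036 -152.795] -9.969828427352612 0.9466709983689814
1 [ 553.616 -153.633] -9.955466420915098 0.9030144967525577
1 [ 555.897 -152.311] -9.770860858650137 0.9090813249162981
with z [ 552.95  -153.256] -9.961084954901652 axis z 38.25044264906253 0.9224641753174733
tcp [ 539.92 -241.7   180.14] rot [3.141 0.    1.381] toolY deg -10.87 shift [ 1.499 -0.053  1.336] turn -0.014041619831567686 F [ 0.42  0.69 -0.54] M [-0.03  0.14 -0.  ] t 5.85
```

View pics/w2.png

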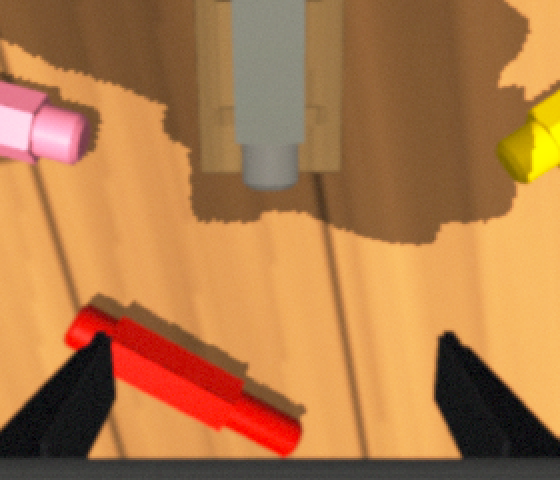

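The crop shows the grey gauge in its rest, no-go end nearest the camera (crop 272,170), and no coloured one close: the right choice. Going down to grasp.

```bash
python3 -m inch '[[[0.38,-0.02,0.1],-0.17,-1],[[0.38,-0.02,0.2],0,-1],[[0.37,-0.02,0.3],0,-1],[[0.37,0,0.4],0,-1],[[0,0,0.5],0,-1],[[0,0,0.5],0,-1],[[0,0,0.4],0,-1],[[0,0,0.2],0,-1],[[0,0,0],0,-1],[[0,0,0],0,-1]]'
python3 - <<'E'
from h import *
rel([553.3,-152.9,23],-10.0)
E
```

```text
t: 7.1
eef_pos: [552.5, -152.8, 24.5]
tcp_rot: [3.141, 0.0, 1.396]
ft_force: [1.1, -0.2, 0.5]
opening: 1.0
grip_force: 0.0
tcp [ 552.53 -152.75   24.52] rot [3.1406e+00 1.0000e-04 1.3965e+00] toolY deg -9.99 shift [-0.     0.013  0.025] turn 0.0024842327609860605 F [ 1.14 -0.2   0.48] M [-0.09  0.1  -0.04] t 7.1
```

```bash
python3 -m inch '[[[0,0,0.02],0,1],[[0,0,0],0,1],[[0,0,0],0,1],[[0,0,0],0,1],[[0,0,0],0,1],[[0,0,0],0,1],[[0,0,0],0,1],[[0,0,0],0,1],[[0,0,0],0,1],[[0,0,0],0,1]]'
python3 - <<'E'
from h import *
rel([553.3,-152.9,23],-10.0)
E
```

```text
t: 8.35
eef_pos: [553.3, -153.3, 22.9]
tcp_rot: [3.139, 0.0, 1.396]
ft_force: [5.1, -0.1, -1.1]
opening: 0.336
grip_force: 30.0
tcp [ 553.34 -153.32   22.93] rot [3.1388e+00 3.0000e-04 1.3961e+00] toolY deg -10.01 shift [ 0.007 -0.002 -0.001] turn -0.0017966462679112282 F [ 5.13 -0.07 -1.09] M [-0.17 -0.83 -0.06] t 8.35
```

```bash
python3 -m inch '[[[0,0,-0.05],0,1],[[0,0,-0.1],0,1],[[0,0,-0.15],0,1],[[0,0,-0.2],0,1],[[0,0,-0.22],0,1],[[0,0,0],0,1],[[0,0,0],0,1],[[0,0,0],0,1],[[0,0,0],0,1],[[0,0,0],0,1]]'
python3 - <<'E'
from h import *
rel([519.5,32,66],-20.4)
E
```

```text
t: 9.6
eef_pos: [552.1, -152.9, 65.6]
tcp_rot: [-3.141, -0.0, 1.396]
ft_force: [0.3, 0.4, -5.3]
opening: 0.335
grip_force: 30.0
tcp [ 552.09 -152.94   65.59] rot [-3.1413e+00 -2.0000e-04  1.3963e+00] toolY deg -10.0 shift [ 2.941 -1.07  -0.006] turn 2.079939887893829 F [ 0.35  0.39 -5.33] M [-0.13  0.04  0.02] t 9.6
```

```bash
python3 -m inch '[[[0.2,-0.07,0],0,1],[[0.45,-0.16,0],0,1],[[0.5,-0.18,0],0,1],[[0.5,-0.18,0],0,1],[[0.5,-0.18,0],0,1],[[0.45,-0.17,0],0,1],[[0.34,-0.13,0],0.5,1],[[0,0,0],0.8,1],[[0,0,0],0.78,1],[[0,0,0],0,1]]'
python3 - <<'E'
from fit import *
np.set_printoptions(precision=3,suppress=True)
rel([519.5,32,66],-20.4)
P=[cam(n) for n in ("wrist","top","scene")]
for n,p in zip("wts",P): cv2.imwrite(f"pics/{n}3.png",p["pixels"][:,:,::-1])
for k,q0,X in (("axle_block",[565,154.7,np.radians(-20.4)],[567,152,50]),("gauge",[519.5,32,np.radians(-20.4),43],[522,40,85])):
    V=[(p,best(k,p,X)) for p in P]; V=[v for i,v in enumerate(V) if v[1] is not None and not (k=="gauge" and i==0)]
    for S in ([V]+[[v] for v in V]):
        q,s=fit(k,S,q0); print(k,len(S),q[:2],np.degrees(q[2]),q[3:],s)
E
```

```text
t: 10.85
eef_pos: [519.3, 32.5, 65.9]
tcp_rot: [-3.142, -0.0, 1.216]
ft_force: [-0.2, -1.6, -4.8]
opening: 0.338
grip_force: 30.0
tcp [519.26  32.54  65.91] rot [-3.142 -0.     1.216] toolY deg -20.34 shift [-0.007  0.007 -0.002] turn 0.011058493055844564 F [-0.19 -1.58 -4.77] M [-0.12  0.09  0.03] t 10.85
axle_block 1 [563.722 156.225] -21.317360665471828 [] 0.9315285872280142
axle_block 1 [563.722 156.225] -21.317360665471828 [] 0.9315285872280142
gauge 1 [518.062  33.454] -20.524263340294404 [40.8] 0.3201306460061557
gauge 1 [518.062  33.454] -20.524263340294404 [40.8] 0.3201306460061557
```

```bash
python3 - <<'E'
import cv2
a=cv2.imread("pics/w3.png")[0:300,160:420]; b=cv2.imread("pics/s3.png")[150:290,280:440]
a=cv2.resize(a,None,fx=2,fy=2,interpolation=2)[:600]; b=cv2.resize(b,(280,245))
import numpy as np
c=np.zeros((600,800,3),np.uint8);c[:,:520]=a;c[:245,520:800]=b;cv2.imwrite("pics/c3.png",c)
E
```

```text
(no output)
```

View pics/c3.png

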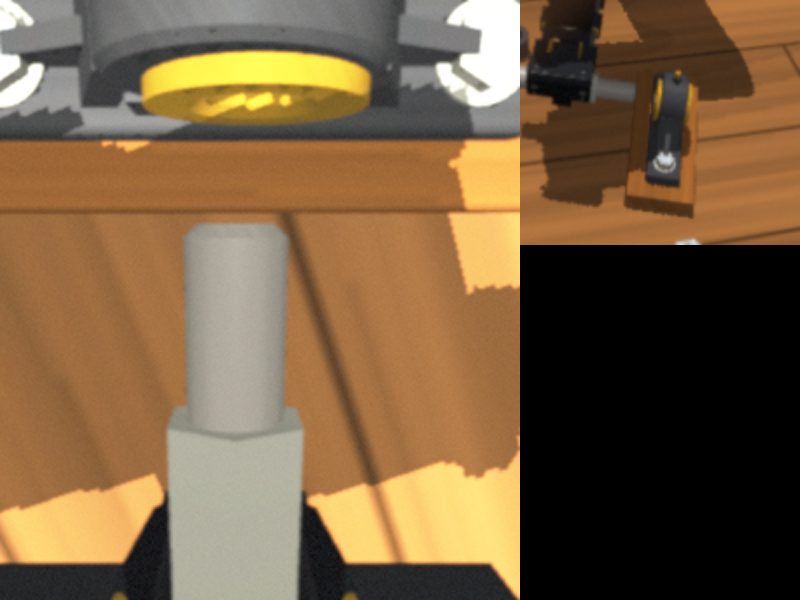

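The close crop shows the go tip at crop (225,236), while the bush flange spans columns 142–371 (centre 256): the gauge must go a few mm to the right. The timber edge is level (row ~211), so yaw agrees. Converting that with the calibration.

```bash
cat > m.py <<'E'
from h import *
np.set_printoptions(precision=2,suppress=True)
p=cam("wrist"); cv2.imwrite("pics/w4.png",p["pixels"][:,:,::-1])
s=env.state();Rm=R.from_euler("xyz",s["tcp_rot"]).as_matrix()
def tl(r,c,z): return Rm.T@(onz(ray(p,(r/2,160+c/2)),z)-s["eef_pos"])
# timber front edges
for r0,r1,z in ((140,139,25),(211.5,211,25)):
    a,b=tl(r0,20,z),tl(r1,440,z); print("timber",a,b,"deg",np.degrees(np.arctan2(b[0]-a[0],b[1]-a[1])))
l,r_=tl(82,142,85),tl(82,371,85); print("flange",l,r_,"mid y",(l+r_)[1]/2,"dia",r_[1]-l[1])
for rr,cl,cr in ((240,186,288),(400,188,285)): 
    l,r_=tl(rr,cl,85),tl(rr,cr,85); print("go",l[:2],r_[:2],"mid",(l+r_)[1]/2)
for rr,cl,cr in ((440,168,302),(555,171,299)):
    l,r_=tl(rr,cl,94),tl(rr,cr,94); print("hdl",l[:2],r_[:2],"mid",(l+r_)[1]/2)
print("bushcentre from top row",tl(50,256,109.5),"tip",tl(225,236,94))
E
python3 m.py
```

```text
timber [109.91 -65.97  40.81] [110.32  62.06  40.81] deg 0.18701216215303948
timber [ 89.28 -68.05  40.81] [89.57 64.13 40.81] deg 0.12517240470517615
flange [113.92 -20.3  -19.19] [113.96  28.36 -19.19] mid y 4.030492668775128 dia 48.65366732715872
go [ 81.76 -11.65] [81.79 11.59] mid -0.030398935165193208
go [ 44.05 -11.98] [44.07 11.86] mid -0.058866376623146976
hdl [ 36.71 -16.22] [36.74 15.35] mid -0.4329243182426703
hdl [  6.41 -16.37] [ 6.44 15.6 ] mid -0.38594996179897567
bushcentre from top row [114.11   3.1  -43.69] tip [ 84.98  -0.3  -28.19]
```

```bash
python3 -m inch '[[[0.05,0.067,0],0,1],[[0.1,0,0],0,1],[[0.1,0,0],0,1],[[0.07,0,0],0,1],[[0,0,0],0,1],[[0,0,0],0,1],[[0,0,0],0,1],[[0,0,0],0,1],[[0,0,0],0,1],[[0,0,0],0,1]]'
cat > st.py <<'E'
from h import *
s=env.state();Rm=R.from_euler("xyz",s["tcp_rot"]).as_matrix()
b=np.radians(-20.34);B=np.array([[np.cos(b),np.sin(b),0],[-np.sin(b),np.cos(b),0],[0,0,1]])
bl=np.array([565.2,154.7,0])
print("t",round(s["t"],2),"blk-frame grasp",(B@(np.array(s["eef_pos"])+[0,0,19]-bl)).round(2),"F blk",(B@s["ft_force"]).round(2),"M blk",(B@s["moment"]).round(2),"rot",np.round(np.degrees(R.from_matrix(B@Rm).as_euler("xyz")),2),"op",s["opening"])
E
python3 st.py
```

```text
t: 12.6
eef_pos: [530.0, 48.5, 65.9]
tcp_rot: [3.142, -0.0, 1.215]
ft_force: [0.2, -0.4, -4.3]
opening: 0.334
grip_force: 30.0
t 12.6 blk-frame grasp [   3.96 -111.84   84.85] F blk [ 0.35 -0.32 -4.26] M blk [-0.18  0.02  0.  ] rot [ 1.800e+02 -1.000e-02  8.993e+01] op 0.33440645376991185
```

```bash
python3 -m inch '[[[0.02,0,0],0,1],[[0.02,0,0],0,1],[[0.02,0,0],0,1],[[0.01,0,0],0,1],[[0,0,0],0,1],[[0,0,0],0,1],[[0,0,0],0,1],[[0,0,0],0,1],[[0,0,0],0,1],[[0,0,0],0,1]]'
python3 st.py;  python3 -m inch '[[[0.02,0,0],0,1],[[0.02,0,0],0,1],[[0,0,0],0,1],[[0,0,0],0,1],[[0,0,0],0,1],[[0,0,0],0,1],[[0,0,0],0,1],[[0,0,0],0,1],[[0,0,0],0,1],[[0,0,0],0,1]]'
python3 st.py
```

```text
t: 13.85
eef_pos: [531.5, 52.4, 65.8]
tcp_rot: [3.142, -0.0, 1.215]
ft_force: [0.1, 0.5, -3.6]
opening: 0.338
grip_force: 30.0
t 13.85 blk-frame grasp [   3.96 -107.6    84.84] F blk [-0.1   0.46 -3.65] M blk [-0.19  0.05 -0.06] rot [ 1.800e+02 -1.000e-02  8.994e+01] op 0.33758254669882537
t: 15.1
eef_pos: [532.3, 54.7, 65.8]
tcp_rot: [3.142, -0.0, 1.215]
ft_force: [0.0, -0.2, -4.4]
opening: 0.333
grip_force: 30.0
t 15.1 blk-frame grasp [   3.94 -105.18   84.83] F blk [ 0.09 -0.14 -4.39] M blk [-0.19  0.09 -0.  ] rot [ 1.800e+02 -1.000e-02  8.994e+01] op 0.33302581456319086
```

```bash
python3 -m inch '[[[0.01,0,0],0,1],[[0.01,0,0],0,1],[[0.01,0,0],0,1],[[0.01,0,0],0,1],[[0,0,0],0,1],[[0,0,0],0,1],[[0,0,0],0,1],[[0,0,0],0,1],[[0,0,0],0,1],[[0,0,0],0,1]]'
python3 st.py
```

```text
t: 16.35
eef_pos: [533.2, 57.0, 65.8]
tcp_rot: [3.142, -0.0, 1.215]
ft_force: [-0.3, -0.3, -4.3]
opening: 0.336
grip_force: 30.0
t 16.35 blk-frame grasp [   3.94 -102.78   84.83] F blk [-0.13 -0.4  -4.34] M blk [-0.16  0.03 -0.02] rot [ 1.800e+02 -1.000e-02  8.994e+01] op 0.33637391370836917
```

```bash
python3 -m inch '[[[0.01,0,0],0,1],[[0.01,0,0],0,1],[[0.01,0,0],0,1],[[0.01,0,0],0,1],[[0,0,0],0,1],[[0,0,0],0,1],[[0,0,0],0,1],[[0,0,0],0,1],[[0,0,0],0,1],[[0,0,0],0,1]]'
python3 st.py
```

```text
t: 17.6
eef_pos: [533.5, 58.7, 65.5]
tcp_rot: [-3.14, 0.001, 1.215]
ft_force: [-1.5, -5.8, -7.5]
opening: 0.338
grip_force: 30.0
t 17.6 blk-frame grasp [   3.6  -101.02   84.5 ] F blk [ 0.58 -5.96 -7.49] M blk [-1.44 -0.02 -0.09] rot [-1.7993e+02  5.0000e-02  8.9940e+01] op 0.3378758891002213
```

```bash
python3 -m inch '[[[0,0,0.01],0,1],[[0,0,0.01],0,1],[[0,0,0.01],0,1],[[0,0,0],0,1],[[0,0,0],0,1],[[0,0,0],0,1],[[0,0,0],0,1],[[0,0,0],0,1],[[0,0,0],0,1],[[0,0,0],0,1]]'
python3 st.py
```

```text
t: 18.85
eef_pos: [534.0, 59.2, 64.0]
tcp_rot: [3.142, -0.0, 1.215]
ft_force: [0.0, 0.2, -4.8]
opening: 0.335
grip_force: 30.0
t 18.85 blk-frame grasp [   3.97 -100.38   83.04] F blk [-0.07  0.19 -4.83] M blk [-0.16  0.05 -0.01] rot [ 1.7999e+02 -1.0000e-02  8.9940e+01] op 0.33483016197906906
```

Contact freed by going 1.8 mm down, so the bore lies lower. Advance again.

```bash
python3 -m inch '[[[0.01,0,0],0,1],[[0.01,0,0],0,1],[[0.01,0,0],0,1],[[0.01,0,0],0,1],[[0,0,0],0,1],[[0,0,0],0,1],[[0,0,0],0,1],[[0,0,0],0,1],[[0,0,0],0,1],[[0,0,0],0,1]]'
python3 st.py
```

```text
t: 20.1
eef_pos: [534.8, 61.4, 64.0]
tcp_rot: [3.142, -0.0, 1.215]
ft_force: [-0.7, 0.8, -4.9]
opening: 0.336
grip_force: 30.0
t 20.1 blk-frame grasp [  3.95 -98.01  83.03] F blk [-0.9   0.5  -4.88] M blk [-0.11  0.09  0.02] rot [180.    -0.    89.94] op 0.33558070586392014
```

```bash
python3 -m inch '[[[0.01,0,0],0,1],[[0.01,0,0],0,1],[[0.01,0,0],0,1],[[0.01,0,0],0,1],[[0,0,0],0,1],[[0,0,0],0,1],[[0,0,0],0,1],[[0,0,0],0,1],[[0,0,0],0,1],[[0,0,0],0,1]]'
python3 st.py
```

```text
t: 21.35
eef_pos: [535.7, 63.7, 64.0]
tcp_rot: [3.142, -0.0, 1.215]
ft_force: [0.0, 0.4, -4.9]
opening: 0.332
grip_force: 30.0
t 21.35 blk-frame grasp [  3.94 -95.57  83.05] F blk [-0.12  0.38 -4.94] M blk [-0.12  0.12  0.08] rot [ 1.800e+02 -1.000e-02  8.994e+01] op 0.3319529995164742
```

```bash
python3 -m inch '[[[0.01,0,0],0,1],[[0.01,0,0],0,1],[[0.01,0,0],0,1],[[0.01,0,0],0,1],[[0.01,0,0],0,1],[[0.01,0,0],0,1],[[0.01,0,0],0,1],[[0,0,0],0,1],[[0,0,0],0,1],[[0,0,0],0,1]]'
python3 st.py
```

```text
t: 22.6
eef_pos: [537.2, 67.7, 64.0]
tcp_rot: [3.142, -0.0, 1.215]
ft_force: [-0.1, 0.6, -4.6]
opening: 0.334
grip_force: 30.0
t 22.6 blk-frame grasp [  3.97 -91.37  83.02] F blk [-0.31  0.53 -4.63] M blk [-0.13  0.1   0.07] rot [ 1.800e+02 -1.000e-02  8.994e+01] op 0.33363981046479213
```

```bash
python3 -m inch '[[[0.02,0,0],0,1],[[0.02,0,0],0,1],[[0.02,0,0],0,1],[[0.02,0,0],0,1],[[0.02,0,0],0,1],[[0.02,0,0],0,1],[[0.02,0,0],0,1],[[0.02,0,0],0,1],[[0,0,0],0,1],[[0,0,0],0,1]]'
python3 st.py
```

```text
t: 23.85
eef_pos: [540.5, 76.7, 64.0]
tcp_rot: [3.142, -0.0, 1.215]
ft_force: [-0.6, 0.1, -5.6]
opening: 0.332
grip_force: 30.0
t 23.85 blk-frame grasp [  3.96 -81.74  83.03] F blk [-0.62 -0.1  -5.59] M blk [-0.13  0.19  0.06] rot [ 1.800e+02 -1.000e-02  8.994e+01] op 0.33163640765879465
```

```bash
python3 -m inch '[[[0.03,0,0],0,1],[[0.03,0,0],0,1],[[0.03,0,0],0,1],[[0.03,0,0],0,1],[[0.03,0,0],0,1],[[0.03,0,0],0,1],[[0.03,0,0],0,1],[[0.02,0,0],0,1],[[0.02,0,0],0,1],[[0,0,0],0,1]]'
python3 st.py
```

```text
t: 25.1
eef_pos: [545.8, 90.8, 64.0]
tcp_rot: [3.142, -0.0, 1.215]
ft_force: [0.3, 0.2, -5.0]
opening: 0.333
grip_force: 30.0
t 25.1 blk-frame grasp [  3.97 -66.67  83.05] F blk [ 0.21  0.29 -4.96] M blk [-0.1   0.17  0.09] rot [ 1.800e+02 -1.000e-02  8.995e+01] op 0.33268115057122966
```

```bash
python3 -m inch '[[[0.02,0,0],0,1],[[0.02,0,0],0,1],[[0.02,0,0],0,1],[[0.01,0,0],0,1],[[0,0,0],0,1],[[0,0,0],0,1],[[0,0,0],0,1],[[0,0,0],0,1],[[0,0,0],0,1],[[0,0,0],0,1]]'
python3 st.py
```

```text
t: 26.35
eef_pos: [547.2, 94.6, 64.0]
tcp_rot: [3.142, -0.0, 1.215]
ft_force: [-0.3, 0.2, -5.0]
opening: 0.332
grip_force: 30.0
t 26.35 blk-frame grasp [  4.01 -62.58  83.05] F blk [-0.32  0.11 -5.04] M blk [-0.13  0.2   0.08] rot [ 1.800e+02 -1.000e-02  8.994e+01] op 0.33154064966177405
```

```bash
python3 -m inch '[[[0.01,0,0],0,1],[[0.01,0,0],0,1],[[0.01,0,0],0,1],[[0,0,0],0,1],[[0,0,0],0,1],[[0,0,0],0,1],[[0,0,0],0,1],[[0,0,0],0,1],[[0,0,0],0,1],[[0,0,0],0,1]]'
python3 st.py
```

```text
t: 27.6
eef_pos: [547.8, 96.4, 64.0]
tcp_rot: [3.142, -0.0, 1.215]
ft_force: [-0.2, 1.3, -5.2]
opening: 0.332
grip_force: 30.0
t 27.6 blk-frame grasp [  3.98 -60.74  83.04] F blk [-0.62  1.12 -5.22] M blk [-0.17  0.21  0.03] rot [ 1.800e+02 -1.000e-02  8.995e+01] op 0.3320156987370893
```

```bash
python3 -m inch '[[[0.01,0,0],0,1],[[0.01,0,0],0,1],[[0.01,0,0],0,1],[[0,0,0],0,1],[[0,0,0],0,1],[[0,0,0],0,1],[[0,0,0],0,1],[[0,0,0],0,1],[[0,0,0],0,1],[[0,0,0],0,1]]'
python3 st.py
```

```text
t: 28.85
eef_pos: [548.0, 97.0, 64.0]
tcp_rot: [-3.141, 0.001, 1.215]
ft_force: [-3.1, -9.2, -3.6]
opening: 0.337
grip_force: 30.0
t 28.85 blk-frame grasp [  3.92 -60.04  83.  ] F blk [ 0.29 -9.76 -3.62] M blk [-1.69 -0.    0.11] rot [-1.7996e+02  8.0000e-02  8.9950e+01] op 0.3368195264082803
```

Shoulder home at about 10 N. Draw out and lift.

```bash
python3 -m inch '[[[-0.03,0,0],0,1],[[-0.07,0,0],0,1],[[-0.15,0,0],0,1],[[-0.2,0,0],0,1],[[-0.2,0,0],0,1],[[-0.2,0,0],0,1],[[-0.17,0,0],0,1],[[0,0,-0.2],0,1],[[0,0,-0.4],0,1],[[0,0,-0.4],0,1]]'
python3 st.py
```

```text
t: 30.1
eef_pos: [527.2, 40.8, 125.5]
tcp_rot: [3.141, -0.0, 1.215]
ft_force: [0.9, 0.3, -4.7]
opening: 0.337
grip_force: 30.0
t 30.1 blk-frame grasp [   4.01 -120.    144.46] F blk [ 0.71  0.56 -4.71] M blk [-0.15  0.03 -0.02] rot [ 1.7998e+02 -2.0000e-02  8.9940e+01] op 0.33660404546976697
```

```bash
python3 -m inch '[[[0,0,-0.3],0,1],[[0.1,0,-0.17],0,1],[[0.3,0,0],0,1],[[0.5,0,0],0,1],[[0.6,0,0],0,1],[[0.6,0,0],0,1],[[0.6,0,0],0,1],[[0.5,0,0],0,1],[[0.3,0,0],0,1],[[0.1,0,0],0,1]]'
python3 -m inch '[[[0,0,0.2],0,1],[[0,0,0.3],0,1],[[0,0,0.3],0,1],[[0,0,0.3],0,1],[[0,0,0.2],0,1],[[0,0,0.1],0,1],[[0,0,0.07],0,1],[[0,0,0],0,1],[[0,0,0],0,1],[[0,0,0],0,1]]'
python3 st.py
```

```text
t: 31.35
eef_pos: [602.2, 244.2, 151.4]
tcp_rot: [-3.141, 0.001, 1.216]
ft_force: [-0.6, 0.0, -4.5]
opening: 0.332
grip_force: 30.0
t: 32.6
eef_pos: [602.6, 243.2, 64.5]
tcp_rot: [3.141, -0.001, 1.215]
ft_force: [0.2, -0.5, -5.4]
opening: 0.337
grip_force: 30.0
t 32.6 blk-frame grasp [ 4.28 95.95 83.49] F blk [ 0.33 -0.44 -5.44] M blk [-0.15 -0.    0.01] rot [ 1.7997e+02 -3.0000e-02  8.9940e+01] op 0.33666149228666464
```

```bash
python3 -m inch '[[[-0.05,0,0],0,1],[[-0.05,0,0],0,1],[[-0.05,0,0],0,1],[[-0.05,0,0],0,1],[[0,0,0],0,1],[[0,0,0],0,1],[[0,0,0],0,1],[[0,0,0],0,1],[[0,0,0],0,1],[[0,0,0],0,1]]'
python3 st.py
```

```text
t: 33.85
eef_pos: [598.2, 231.9, 64.0]
tcp_rot: [-3.142, -0.0, 1.215]
ft_force: [-0.5, 0.7, -4.5]
opening: 0.335
grip_force: 30.0
t 33.85 blk-frame grasp [ 4.12 83.82 83.03] F blk [-0.75  0.43 -4.48] M blk [-0.21  0.06 -0.03] rot [-180.     -0.     89.94] op 0.3347700420846739
```

```bash
python3 -m inch '[[[-0.02,0,0],0,1],[[-0.02,0,0],0,1],[[-0.02,0,0],0,1],[[-0.01,0,0],0,1],[[-0.01,0,0],0,1],[[0,0,0],0,1],[[0,0,0],0,1],[[0,0,0],0,1],[[0,0,0],0,1],[[0,0,0],0,1]]'
python3 st.py
```

```text
t: 35.1
eef_pos: [596.6, 227.4, 64.1]
tcp_rot: [3.142, -0.0, 1.215]
ft_force: [0.6, 0.1, -5.5]
opening: 0.333
grip_force: 30.0
t 35.1 blk-frame grasp [ 4.15 79.02 83.05] F blk [ 0.51  0.32 -5.45] M blk [-0.16  0.05  0.02] rot [ 1.800e+02 -1.000e-02  8.994e+01] op 0.33295672068354837
```

```bash
python3 -m inch '[[[-0.01,0,0],0,1],[[-0.01,0,0],0,1],[[-0.01,0,0],0,1],[[0,0,0],0,1],[[0,0,0],0,1],[[0,0,0],0,1],[[0,0,0],0,1],[[0,0,0],0,1],[[0,0,0],0,1],[[0,0,0],0,1]]'
python3 st.py
```

```text
t: 36.35
eef_pos: [596.0, 225.7, 64.1]
tcp_rot: [3.141, -0.0, 1.215]
ft_force: [1.2, 5.3, -6.0]
opening: 0.332
grip_force: 30.0
t 36.35 blk-frame grasp [ 4.16 77.3  83.06] F blk [-0.74  5.4  -5.98] M blk [0.74 0.08 0.01] rot [ 1.7999e+02 -1.0000e-02  8.9940e+01] op 0.33230836414519305
```

```bash
python3 -m inch '[[[-0.005,0,0],0,1],[[-0.004,0,0],0,1],[[0,0,0],0,1],[[0,0,0],0,1],[[0,0,0],0,1],[[0,0,0],0,1],[[0,0,0],0,1],[[0,0,0],0,1],[[0,0,0],0,1],[[0,0,0],0,1]]'
python3 st.py
```

```text
t: 37.6
eef_pos: [595.9, 225.6, 64.1]
tcp_rot: [3.141, -0.001, 1.215]
ft_force: [2.8, 6.4, -7.0]
opening: 0.335
grip_force: 30.0
t 37.6 blk-frame grasp [ 4.18 77.19 83.11] F blk [ 0.37  6.96 -7.02] M blk [ 1.16  0.13 -0.02] rot [ 1.7998e+02 -6.0000e-02  8.9940e+01] op 0.3349090599088269
```

```bash
python3 -m inch '[[[-0.006,0,0],0,1],[[0,0,0],0,1],[[0,0,0],0,1],[[0,0,0],0,1],[[0,0,0],0,1],[[0,0,0],0,1],[[0,0,0],0,1],[[0,0,0],0,1],[[0,0,0],0,1],[[0,0,0],0,1]]'
python3 st.py
```

```text
t: 38.85
eef_pos: [596.0, 225.5, 64.2]
tcp_rot: [3.141, -0.001, 1.215]
ft_force: [2.5, 9.1, -5.8]
opening: 0.333
grip_force: 30.0
t 38.85 blk-frame grasp [ 4.21 77.12 83.16] F blk [-0.79  9.41 -5.75] M blk [1.5  0.14 0.05] rot [ 1.7996e+02 -9.0000e-02  8.9940e+01] op 0.33315914938742125
```

```bash
python3 -m inch '[[[-0.002,0,0],0,1],[[0,0,0],0,1],[[0,0,0],0,1],[[0,0,0],0,1],[[0,0,0],0,1],[[0,0,0],0,1],[[0,0,0],0,1],[[0,0,0],0,1],[[0,0,0],0,1],[[0,0,0],0,1]]'
python3 st.py
python3 -m inch '[[[0.02,0,0],0,1],[[0.05,0,0],0,1],[[0.1,0,0],0,1],[[0.15,0,0],0,1],[[0.05,0,0],0,1],[[0,0,-0.2],0,1],[[0,0,-0.4],0,1],[[0,0,-0.5],0,1],[[0,0,-0.4],0,1],[[0,0,0],0,1]]'
python3 - <<'E'
from h import *
rel([553.3,-153.3,60],-10.0)
E
```

```text
t: 40.1
eef_pos: [595.9, 225.5, 64.2]
tcp_rot: [3.141, -0.002, 1.215]
ft_force: [2.4, 8.8, -7.2]
opening: 0.336
grip_force: 30.0
t 40.1 blk-frame grasp [ 4.21 77.08 83.15] F blk [-0.81  9.13 -7.22] M blk [ 1.55  0.18 -0.04] rot [ 1.7996e+02 -9.0000e-02  8.9940e+01] op 0.33579183089136005
t: 41.35
eef_pos: [604.0, 245.6, 156.4]
tcp_rot: [3.138, -0.002, 1.215]
ft_force: [0.3, -0.6, -4.8]
opening: 0.336
grip_force: 30.0
tcp [604.01 245.59 156.44] rot [ 3.1384e+00 -2.4000e-03  1.2147e+00] toolY deg -20.4 shift [-6.53   1.52   1.596] turn -2.080649012395509 F [ 0.28 -0.65 -4.83] M [-0.1   0.12 -0.05] t 41.35
```

```bash
python3 -m inch '[[[-0.3,0.07,0],0,1],[[-0.6,0.14,0],0,1],[[-0.65,0.15,0],0,1],[[-0.7,0.16,0],0,1],[[-0.7,0.16,0],0,1],[[-0.7,0.16,0],0,1],[[-0.7,0.16,0.1],0,1],[[-0.7,0.16,0.2],-0.7,1],[[-0.6,0.14,0.3],-0.7,1],[[-0.3,0.07,0.3],-0.68,1]]'
python3 - <<'E'
from h import *
rel([553.3,-153.3,60],-10.0)
E
```

```text
t: 42.6
eef_pos: [559.0, -120.6, 98.6]
tcp_rot: [-3.14, -0.0, 1.396]
ft_force: [-0.2, 0.1, -4.9]
opening: 0.332
grip_force: 30.0
tcp [ 559.02 -120.58   98.63] rot [-3.1402 -0.      1.3963] toolY deg -10.0 shift [-0.554  0.002  0.644] turn -5.197198389623736e-05 F [-0.2   0.13 -4.94] M [-0.1   0.06  0.  ] t 42.6
```

```bash
python3 -m inch '[[[-0.2,0,0],0,1],[[-0.2,0,0],0,1],[[-0.14,0,0],0,1],[[0,0,0.2],0,1],[[0,0,0.2],0,1],[[0,0,0.15],0,1],[[0,0,0],0,1],[[0,0,0],0,1],[[0,0,0],0,1],[[0,0,0],0,1]]'
python3 - <<'E'
from h import *
rel([553.3,-153.3,23],-10.0)
E
```

```text
t: 43.85
eef_pos: [554.9, -150.1, 67.3]
tcp_rot: [3.141, 0.0, 1.396]
ft_force: [-0.0, -0.3, -4.9]
opening: 0.333
grip_force: 30.0
tcp [ 554.9  -150.08   67.28] rot [3.1411 0.     1.3962] toolY deg -10.0 shift [-0.057 -0.017  0.738] turn -0.00028313176069900693 F [-0.01 -0.25 -4.86] M [-0.14  0.03  0.05] t 43.85
```

```bash
python3 -m inch '[[[-0.057,-0.017,0],0,1],[[0,0,0.2],0,1],[[0,0,0.2],0,1],[[0,0,0.15],0,1],[[0,0,0.08],0,1],[[0,0,0.04],0,1],[[0,0,0.02],0,1],[[0,0,0],0,1],[[0,0,0],0,1],[[0,0,0],0,1]]'
python3 - <<'E'
from h import *
rel([553.3,-153.3,23],-10.0)
E
```

```text
t: 45.1
eef_pos: [553.3, -153.2, 25.8]
tcp_rot: [3.141, -0.0, 1.396]
ft_force: [0.1, 0.2, -4.0]
opening: 0.337
grip_force: 30.0
tcp [ 553.26 -153.23   25.79] rot [ 3.1412 -0.      1.3962] toolY deg -10.0 shift [-0.001  0.001  0.047] turn -0.00016869852436798282 F [ 0.13  0.15 -4.  ] M [-0.12  0.08  0.06] t 45.1
```

```bash
python3 -m inch '[[[0,0,0.01],0,1],[[0,0,0.01],0,1],[[0,0,0.01],0,1],[[0,0,0.01],0,1],[[0,0,0.005],0,1],[[0,0,0],0,1],[[0,0,0],0,1],[[0,0,0],0,1],[[0,0,0],0,1],[[0,0,0],0,1]]'
python3 - <<'E'
from h import *
rel([553.3,-153.3,23],-10.0)
E
```

```text
t: 46.35
eef_pos: [553.2, -153.2, 22.9]
tcp_rot: [3.141, -0.0, 1.396]
ft_force: [0.5, 0.7, -4.1]
opening: 0.337
grip_force: 30.0
tcp [ 553.25 -153.23   22.95] rot [ 3.1414e+00 -1.0000e-04  1.3963e+00] toolY deg -10.0 shift [-0.001  0.001 -0.001] turn 0.0002681890266671871 F [ 0.51  0.7  -4.1 ] M [-0.11 -0.05 -0.  ] t 46.35
```

```bash
python3 -m inch '[[[0,0,0.01],0,1],[[0,0,0.005],0,1],[[0,0,0],0,1],[[0,0,0],0,1],[[0,0,0],0,1],[[0,0,0],0,1],[[0,0,0],0,1],[[0,0,0],0,1],[[0,0,0],0,1],[[0,0,0],0,1]]'
python3 - <<'E'
from h import *
rel([553.3,-153.3,23],-10.0)
E
```

```text
t: 47.6
eef_pos: [553.7, -153.4, 22.7]
tcp_rot: [3.14, 0.0, 1.396]
ft_force: [0.6, 0.4, 4.4]
opening: 0.336
grip_force: 30.0
tcp [ 553.67 -153.38   22.67] rot [3.1401e+00 2.0000e-04 1.3963e+00] toolY deg -10.0 shift [ 0.    -0.006 -0.005] turn -0.00013196867527085488 F [0.62 0.42 4.4 ] M [ 0.03  0.11 -0.05] t 47.6
```

Seated: the rest now carries it, with about 9 N on the notches. Open gently and retreat.

```bash
python3 -m inch '[[[0,0,0],0,0],[[0,0,0],0,-0.3],[[0,0,0],0,-1],[[0,0,0],0,-1],[[0,0,0],0,-1],[[0,0,0],0,-1],[[0,0,0],0,-1],[[0,0,0],0,-1],[[0,0,0],0,-1],[[0,0,0],0,-1]]'
python3 -m inch '[[[0,0,-0.1],0,-1],[[0,0,-0.2],0,-1],[[0,0,-0.4],0,-1],[[0,0,-0.5],0,-1],[[-0.3,0,-0.5],0,-1],[[-0.4,0,-0.4],0,-1],[[-0.5,0,-0.2],0,-1],[[-0.3,0,0],0,-1],[[0,0,0],0,-1],[[0,0,0],0,-1]]'
python3 - <<'E'
from fit import *
np.set_printoptions(precision=3,suppress=True)
P=[cam(n) for n in ("wrist","top","scene")]
a=P[0]["pixels"][60:300,140:420,::-1]; b=P[2]["pixels"][180:300,160:300,::-1]
cv2.imwrite("pics/end.png",np.hstack([cv2.resize(a,(420,360)),cv2.resize(b,(380,360))]))
V=[(p,best("gauge",p,[553.8,-152.8,42])) for p in P]; V=[v for v in V if v[1] is not None]
q,s=fit("gauge",V,[553.3,-152.8,np.radians(-10)]); print(len(V),q[:2],np.degrees(q[2]),s,env.state()["t"])
E
```

```text
t: 48.85
eef_pos: [553.2, -153.2, 22.0]
tcp_rot: [3.142, -0.0, 1.396]
ft_force: [-0.0, 0.5, -0.1]
opening: 1.001
grip_force: 0.0
t: 50.1
eef_pos: [537.4, -241.0, 159.4]
tcp_rot: [-3.14, -0.001, 1.396]
ft_force: [-0.2, -0.2, -0.8]
opening: 1.003
grip_force: 0.0
3 [ 553.173 -153.354] -10.54801472322338 0.9072819600102159 50.4
```

View pics/end.png

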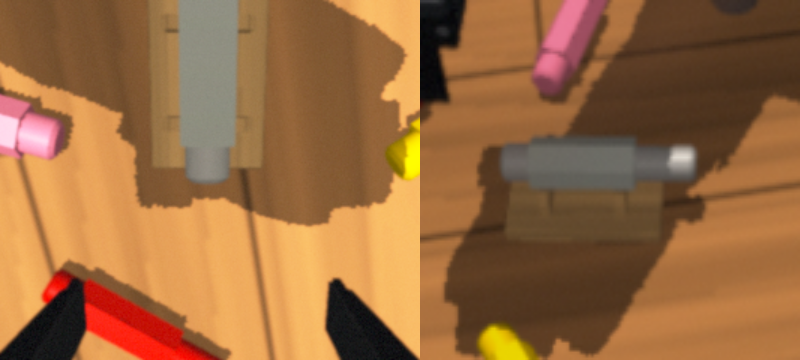

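The gauge lies in both notches (left crop 208,100; right crop 597,163) and the fit puts it within 0.6 mm of its starting pose. The gripper is clear.

```bash
python3 -c "
from cell import env
print(env.job_done())"
```

```text
the job is handed in; nothing more can be done
None
```

The job is handed in at about 50 s; no verdict came back. The go end went fully home and was drawn out, the no-go end was refused at about 9 N, and the gauge lies back in both notches, with no force reading on the block above 10 N.

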